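# Pack the capsule-filling set into its two-tier case

### The arm

A 6-joint arm with a two-finger parallel gripper is mounted at the origin on the work surface. World frame = base frame: x ahead of the robot, y to its left, z up, the work surface at z = 0. Lengths are in m, angles in rad, forces in N, time in s.
With the tool pointing down it reaches from about 0.325 to 0.85 m from the base axis. Payload 4.4 kg.
Tool frame: the origin (TCP) lies at the centre of the arm's flange, where the gripper is bolted on; the fingertips stand 199 mm ahead of it and the grasp point (between the pads) lies 180 mm ahead of it; z points along the fingers, y is the line along which they close (so a half turn about z gives the same grasp; the last joint's range is limited). The gripper opens to 94 mm and grips with 3 to 60 N. Pads are 16 mm wide; open, the fingers measure 119 mm over their backs; the gripper's body (75 mm by 177 mm) begins 78 mm behind the grasp point.
Start: joints at [0.971, 0.207, 1.542, -0, 1.393, -0.15], TCP at [0.25, 0.518, 0.405] pointing down, gripper open.
Joint ranges: [-2.73, 2.73], [-0.86, 2.22], [0.23, 2.46], [-1.11, 4.25], [0.08, 2.63], [-2.82, 2.82]. Speed limits (rad/s): [2.79, 2.79, 3.14, 3.14, 3.14, 3.14].

### API

Orientations are given as a unit quaternion [x, y, z, w].
In Python, from bench import robot gives the robot as it stands. The module is installed in compiled form; this text tells all that it offers. Calls block until the motion is done:
- robot.goto(position, orientation): joint-space move of the TCP to a pose.
- robot.move_l(position, v=0.15, orientation=None, threshold=None): straight line of the TCP; orientation=None keeps the orientation; v is the mean speed in m/s. With threshold (N) it stops when the force on the tool has changed by that much, and returns True; else False.
- robot.move_joints(angles): joint-space move.
- robot.set_gripper(opening, grip_force=None): finger opening in m; grip_force is the grip in N (None keeps the last); returns when the fingers have stopped.
- robot.wait(seconds).
- robot.inverse_kinematics(position, orientation): joint angles nearest the present ones, or None.
- robot.snapshot(name): name is "scene" or "top" or "wrist"; returns a dict with "pixels" (400x640x3 uint8, red, green, blue), "fx", "fy", "cx", "cy" (pixels), "camera_from_world" (4x4, takes a point from world to camera coordinates). Camera axes: x right, y down, z forward; pixel columns grow to the right and rows downward; lengths in m; the calibration is good to about 2 mm. A picture is of the moment at which its call begins. There is no depth.
A pose or a line that the arm cannot do raises robot.PlanningError and nothing moves.
- robot.finish_job(): hands the job in; it is judged then, once.
Readings, each from a call of its own:
- robot.get_t(): time.
- robot.get_joint_pos(): joint angles.
- robot.get_joint_velocities(): joint speeds.
- robot.get_effort(): joint torques, N m.
- robot.get_tool_pos(): TCP position.
- robot.get_tool_rot(): TCP orientation.
- robot.get_wrist_force(): force on the tool from outside, world axes, zero at the start.
- robot.get_moment(): the same for the moment, N m.
- robot.get_width(): finger opening in m.
- robot.get_grasp_force(): force on a finger pad.
Only numpy, scipy, OpenCV 4.12 (cv2) and the standard library are available. Lean on these libraries where they do the work, as an engineer would, in place of code of your own. Each camera call takes 0.05 s, during which the arm holds its last target. There are 200 camera calls.

### The job

Pack the capsule-filling set away: lift the divider flap of the two-tier case, stand every powder jar that is out on the steel mat upright in the lower tier, one to a bay, and fold the flap fully shut again. Then lay the pressing plate flat on the shut flap, handle up, and put the deep cover squarely on the case with its edges flush all round. Leave the bowl of capsules and the measuring cylinder where they stand.

Things in the scene. Friction and masses are not known exactly. Their poses are not given: they have to be found in the camera images.
- case: grey plastic case base, fixed, open on top: 165 (its x) x 220 (its y) x 78 high, walls and floor 5 thick. Origin: centre of its underside; z up; +x points to the hinge side. Inside, a low white cross on the centre lines (4 thick, its top 27 above the counter) parts the lower tier into four bays. Shut, the flap leaves 69 of height over the floor
- bay1 (a point): centre of the floor of bay 1 (case -x, -y corner) of the lower tier, 5 above the counter; the bay is about 75 (case x) x 103 (case y) and takes one jar only
- bay2 (a point): centre of the floor of bay 2 (case -x, +y corner) of the lower tier, 5 above the counter; the bay is about 75 (case x) x 103 (case y) and takes one jar only
- bay3 (a point): centre of the floor of bay 3 (case +x, -y corner) of the lower tier, 5 above the counter; the bay is about 75 (case x) x 103 (case y) and takes one jar only
- bay4 (a point): centre of the floor of bay 4 (case +x, +y corner) of the lower tier, 5 above the counter; the bay is about 75 (case x) x 103 (case y) and takes one jar only
- flap (a joint): angle of the aluminium divider flap (150 x 204 x 4) that roofs the lower tier: 0 = shut, its top face level and flush with the case rim, 78 above the counter; grows as the free (-x) edge swings up and over towards +x; 1.57 = upright; stop at 2.1. Stiff hinge: it stays where it is left and takes about 4 N at the grip to move. May start slightly ajar
- flap_grip (a point): grip point of the black fin that stands on the flap's top face at the middle of its free edge: 30 long (flap x), 10 thick (flap y, along the hinge line; pinch it across this), 34 high. The point lies 135 from the hinge line and 22 above the top face. Its axes turn with the flap; they equal those of the case when shut
- flap_hinge (a point): middle of the flap's hinge line, which runs along the case's y axis at rim height, 75.5 from the case's centre towards its +x side
- mat: flat steel bench mat, 310 (x) x 205 (y) and 1 thick, fixed, on which jars and pressing plate stand; left or right of the case. Origin: centre of its underside
- jar1: white screw-capped plastic powder jar, squat and bottom-heavy, 60 high, 0.1 to 0.2 kg: body 58 diameter, cap 60 diameter from 38 to 60 above the base. Origin: centre of its base; z towards the cap. Two to four such jars are present
- jar2: white screw-capped plastic powder jar, squat and bottom-heavy, 60 high, 0.1 to 0.2 kg: body 58 diameter, cap 60 diameter from 38 to 60 above the base. Origin: centre of its base; z towards the cap. Two to four such jars are present
- jar3: white screw-capped plastic powder jar, squat and bottom-heavy, 60 high, 0.1 to 0.2 kg: body 58 diameter, cap 60 diameter from 38 to 60 above the base. Origin: centre of its base; z towards the cap. Two to four such jars are present
- jar4: white screw-capped plastic powder jar, squat and bottom-heavy, 60 high, 0.1 to 0.2 kg: body 58 diameter, cap 60 diameter from 38 to 60 above the base. Origin: centre of its base; z towards the cap. Two to four such jars are present
- press: pressing plate, 0.25 kg: aluminium plate 60 (x) x 110 (y) x 8 with a post and a black bar handle over its centre, bar 16 (x) x 70 (y), from 28 to 42 above the underside. Origin: centre of its underside; z towards the handle. Its place is the flap's black rubber sheet between fin and hinge, centred 13 from the case centre towards the hinge, its long side along the hinge
- cover: deep grey plastic cover, 0.4 kg, an upside-down open box 165 (x) x 220 (y) x 52 high, walls and top 5 (47 of room inside), standing on its rim across the case from the mat. Black bar handle on top along its y: 110 long, 18 wide (x), from 68 to 86 above the rim. Origin: centre of its open underside, at rim level. Rests rim on rim on the case, no locating lip, either way round
- bowl: steel pedestal bowl of empty capsules, 168 diameter, 114 high, loose, to be left alone. Origin: centre of its foot
- cylinder: glass measuring cylinder on a six-sided foot, 34 diameter (foot 80), 180 high, loose, to be left alone. Origin: centre of its foot
Mind the look-alikes: they are no part of the job. There is more than one size of the press; the job needs the smaller.

How it is judged:
On the way, in this order (a step that is already met when the one before it is completed fails the run):
1. the divider flap is lifted well open (value of joint flap above 1 rad), for 0.2 s.
2. every jar stands upright on the floor of the lower tier (x of jar1 in the frame of case between -0.0775 and 0.0775 m and y of jar1 in the frame of case between -0.105 and 0.105 m and z of jar1 in the frame of case between 0 and 0.01 m and angle between each of jar1, jar2, jar3, jar4's own z axis and vertical below 0.12 rad and x of jar2 in the frame of case between -0.0775 and 0.0775 m and y of jar2 in the frame of case between -0.105 and 0.105 m and z of jar2 in the frame of case between 0 and 0.01 m and x of jar3 in the frame of case between -0.0775 and 0.0775 m and y of jar3 in the frame of case between -0.105 and 0.105 m and z of jar3 in the frame of case between 0 and 0.01 m and x of jar4 in the frame of case between -0.0775 and 0.0775 m and y of jar4 in the frame of case between -0.105 and 0.105 m and z of jar4 in the frame of case between 0 and 0.01 m), for 0.2 s.
3. the flap is shut again over the jars (all of step 2 and value of joint flap below 0.05 rad), for 0.2 s.
4. the pressing plate lies flat on the shut flap (x of press in the frame of case between -0.055 and 0.055 m and y of press in the frame of case between -0.08 and 0.08 m and z of press in the frame of case between 0.074 and 0.084 m and angle between press's own z axis and vertical below 0.08 rad and value of joint flap below 0.05 rad), for 0.2 s.
5. the cover sits squarely on the case (x of cover in the frame of case between -0.006 and 0.006 m and y of cover in the frame of case between -0.006 and 0.006 m and z of cover in the frame of case between 0.074 and 0.082 m and angle between the x axis of cover and the x axis of case, either way round below 0.05 rad and angle between cover's own z axis and vertical below 0.05 rad and value of joint flap below 0.05 rad), for 0.2 s.
At the end, for the whole second after the job is handed in: All jars present stand upright (7 deg) on the lower floor, one per bay; flap shut (under 0.05 rad); pressing plate flat on it, handle up; cover on the case rim, centred within 6 mm each way and square within 0.05 rad, either way round; all at rest (all of step 2 and all of step 5 and x of press in the frame of case between -0.055 and 0.055 m and y of press in the frame of case between -0.08 and 0.08 m and z of press in the frame of case between 0.074 and 0.084 m and angle between press's own z axis and vertical below 0.08 rad and linear speed of each of jar1, jar2, jar3, jar4, press, cover below 0.02 m/s); the robot touches nothing.
It fails at once if the bowl of capsules is moved by more than 3 cm (distance of bowl from where it was at the start of the episode above 0.03 m).
It fails at once if the measuring cylinder is moved by more than 3 cm or tipped (distance of cylinder from where it was at the start of the episode above 0.03 m or angle between cylinder's own z axis and vertical above 0.3 rad).
Of jar1, jar2, jar3, jar4 only 2 to 4 are there at a start; the rules pass over those that are not, and their reading is None.
At some moment in a run one of jar1, jar2, jar3, jar4, press, cover may be knocked a few centimetres aside while the robot is not near it.
It also fails if it takes over 210 s, if anything falls off the work surface, if the arm or the gripper's body presses on something with over 40 N, if the wrist force passes 120 N, or if a joint passes its speed limit or range.

## Working session

There is one attempt and no reset: what is moved stays moved. The work goes in short steps, each a Python script; the robot and the scene stay as the last script left them, time stands still between calls to the robot, and variables do not carry over. Pictures are saved under pics/ and viewed, at most 14 in all, crops included, and the job is handed in when it is done.

```bash
mkdir -p pics
cat > h.py <<'E'
import numpy as np, cv2
from bench import robot
from scipy.spatial.transform import Rotation as R
def snap(n,f):
    s=robot.snapshot(n); cv2.imwrite(f,s["pixels"][:,:,::-1]); np.savez(f[:-4]+".npz",K=[s["fx"],s["fy"],s["cx"],s["cy"]],T=s["camera_from_world"]); return s
def ray(f,u,v,z):
    d=np.load(f[:-4]+".npz");fx,fy,cx,cy=d["K"];T=d["T"]
    r=T[:3,:3].T@np.array([(u-cx)/fx,(v-cy)/fy,1]);o=-T[:3,:3].T@T[:3,3]
    return o+r*(z-o[2])/r[2]
def proj(f,p):
    d=np.load(f[:-4]+".npz");fx,fy,cx,cy=d["K"];T=d["T"]
    c=T[:3,:3]@np.array(p)+T[:3,3];return np.array([fx*c[0]/c[2]+cx,fy*c[1]/c[2]+cy])
def down(yaw): # tool z down, tool y (closing line) at angle yaw in world
    y=np.array([np.cos(yaw),np.sin(yaw),0]);z=np.array([0,0,-1.]);x=np.cross(y,z)
    return R.from_matrix(np.c_[x,y,z]).as_quat()
E
python3 - <<'E'
from h import *
for n in("top","scene"):
    s=snap(n,f"pics/{n}0.png"); print(n,s["fx"],s["cx"],s["cy"],np.round(s["camera_from_world"],3).tolist())
q=robot.get_tool_rot();print(q,R.from_quat(q).as_matrix().round(2).tolist())
E
```

```text
top 487.3632451243304 321.57320847370465 195.8577855681781 [[0.022, -1.0, 0.005, -0.107], [-0.976, -0.023, -0.218, 0.589], [0.218, 0.0, -0.976, 1.579], [0.0, 0.0, 0.0, 1.0]]
scene 428.2900034623274 316.48792984349814 196.64457741582905 [[0.55, 0.835, 0.006, -0.249], [0.535, -0.347, -0.771, -0.297], [-0.642, 0.427, -0.637, 1.587], [0.0, 0.0, 0.0, 1.0]]
[ 2.22960938e-01  9.74826847e-01 -9.50785921e-04 -3.67841245e-04] [[-0.9, 0.43, -0.0], [0.43, 0.9, -0.0], [0.0, -0.0, -1.0]]
```

View pics/top0.png

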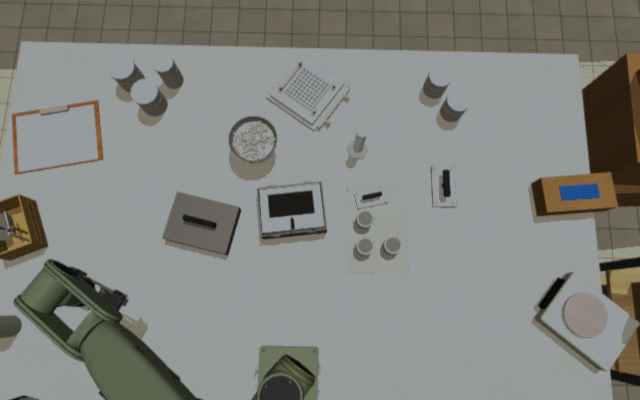

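View pics/scene0.png

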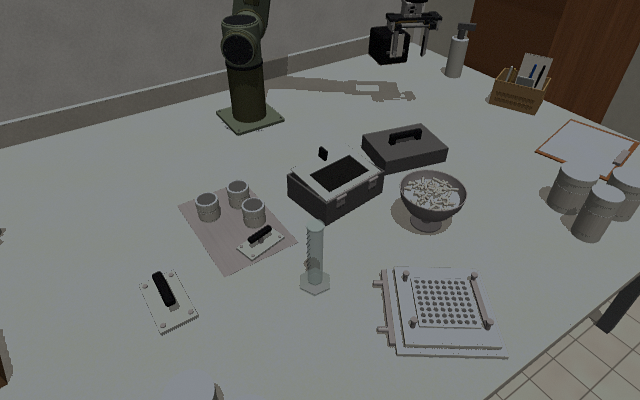

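Top view: the case is near (292,209) with its fin towards the robot and the flap ajar. Three jars are on the mat at (364,219), (364,246) and (392,245), the small press is at (371,197), and the cover is at (203,223). I'll enlarge the middle of the picture.

Run:
```python
import cv2
a=cv2.imread("pics/top0.png")
cv2.imwrite("pics/c1.png",cv2.resize(a[170:280,250:420],None,fx=4.7,fy=4.7,interpolation=cv2.INTER_CUBIC))
```

```text
(no output)
```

View pics/c1.png

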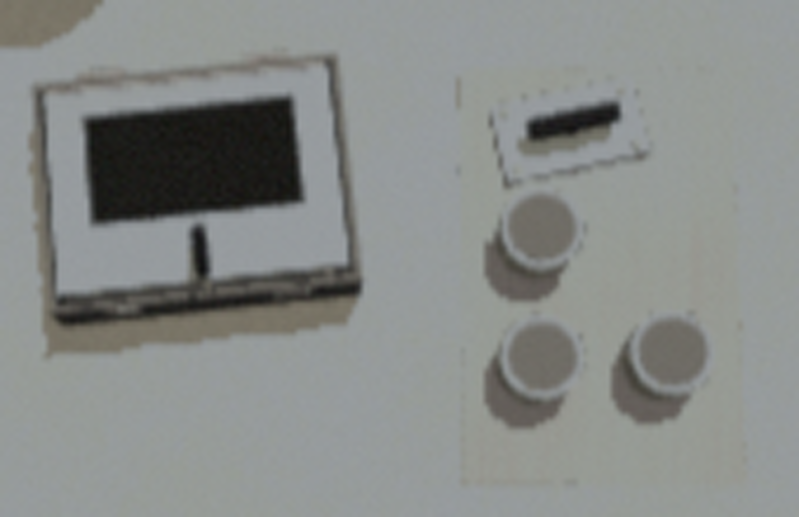

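The crop shows the case rim's back corners at about (37,85) and (337,57), and the fin at (201,250). The jar caps are at (541,230), (541,357) and (671,352), and the press handle runs from (528,128) to (620,110).

Run:
```python
from h import *
f="pics/top0.png"
g=lambda x,y,z:ray(f,250+x/4.7-.4,170+y/4.7-.4,z).round(4)[:2]
for n,x,y,z in [("backL",37,85,.078),("backR",337,57,.078),("fin",201,228,.11),("j1",541,230,.061),("j2",541,357,.061),("j3",671,352,.061),("hA",528,126,.043),("hB",620,108,.043),("frontR",360,290,0),("frontL",58,320,0)]: print(n,g(x,y,z))
print("cover handle",ray(f,199,222,.086))
# look with the wrist camera, over case then over mat
robot.goto([0.40,0.0,0.42],down(np.pi/2+.09))
snap("wrist","pics/w1.png");print(robot.get_tool_pos(),robot.get_joint_pos())
robot.goto([0.42,-0.2,0.42],down(np.pi/2+.09))
snap("wrist","pics/w2.png")
import os
a=cv2.imread("pics/w1.png");b=cv2.imread("pics/w2.png");cv2.imwrite("pics/w12.png",np.vstack([a,b])[:, :])
print(robot.get_t())
```

```text
backL [0.6116 0.1223]
backR [ 0.6372 -0.0915]
fin [ 5.051e-01 -4.000e-04]
j1 [ 0.5178 -0.2396]
j2 [ 0.4272 -0.2398]
j3 [ 0.4328 -0.3314]
hA [ 0.5976 -0.2315]
hB [ 0.6126 -0.2986]
frontR [ 0.4809 -0.1122]
frontL [0.4537 0.1085]
cover handle [0.48933784 0.30726805 0.086     ]
[0.40014722 0.00047232 0.42006028] [-2.16007521e-01 -1.98585295e-01  1.91596605e+00  1.81104704e-04
  1.42412327e+00 -1.87780005e+00]
2.9667
```

View pics/w1.png

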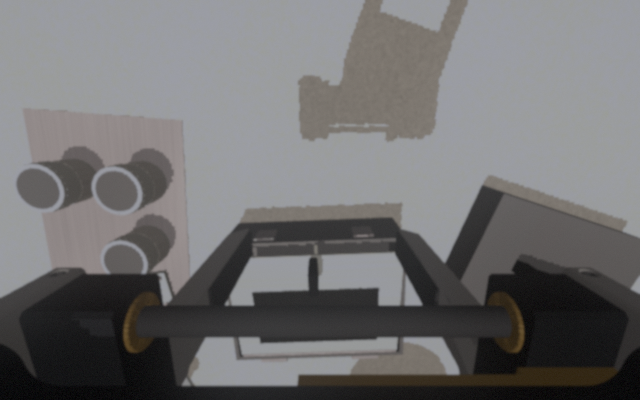

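View pics/w2.png

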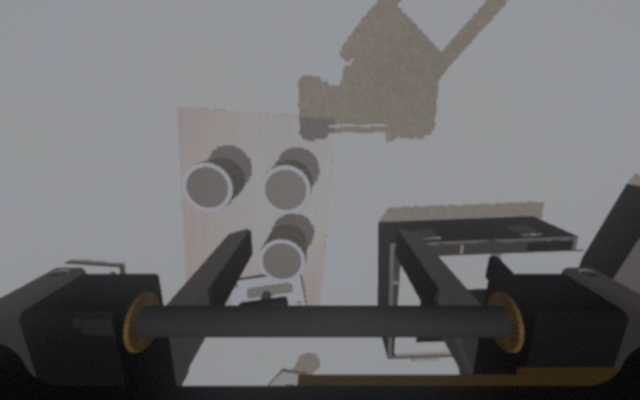

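The wrist picture w1 shows the case with its back rim corners at about (238,358) and (403,352) and the front wall at row 220–240, with the fin at (313,270). In w2 the jars are at (209,187), (287,188) and (284,258). I'll overlay a model on an enlarged crop of w1 to refine the case pose and flap angle.

Run:
```python
from h import *
f="pics/w1.png"
d=np.load("pics/w1.npz");T=d["T"];print("cam",(-T[:3,:3].T@T[:3,3]).round(3),"fwd",T[2,:3].round(3))
x0,y0,w,h,s=225,190,195,180,4
a=cv2.resize(cv2.imread(f)[y0:y0+h,x0:x0+w],None,fx=s,fy=s,interpolation=cv2.INTER_CUBIC)
a=cv2.convertScaleAbs(a,alpha=1.5)
cx,cy,yw=.546,.007,.121
def W(p): c,t=np.cos(yw),np.sin(yw);return [cx+c*p[0]-t*p[1],cy+t*p[0]+c*p[1],p[2]]
P=lambda p:tuple(((proj(f,W(p))+.5-[x0,y0])*s).astype(int).tolist())
def line(ps,col):
    for p,q in zip(ps[:-1],ps[1:]): cv2.line(a,P(p),P(q),col,1)
X,Y=.0825,.11
line([(-X,-Y,.078),(X,-Y,.078),(X,Y,.078),(-X,Y,.078),(-X,-Y,.078)],(0,0,255))
line([(-X,-Y,0),(-X,Y,0)],(255,0,0))
for th,col in((0,(0,255,255)),(.15,(0,255,0)),(.3,(255,0,255))):
    F=lambda u,y,z:(.0755-u*np.cos(th)+z*np.sin(th),y,.078+u*np.sin(th)+z*np.cos(th))
    line([F(.15,-.102,0),F(.15,.102,0)],col); line([F(.15,0,0),F(.15,0,.034),F(.12,0,.034)],col)
cv2.imwrite("pics/o1.png",a)
```

```text
cam [ 0.326 -0.006  0.401] fwd [ 0.259  0.023 -0.966]
```

View pics/o1.png

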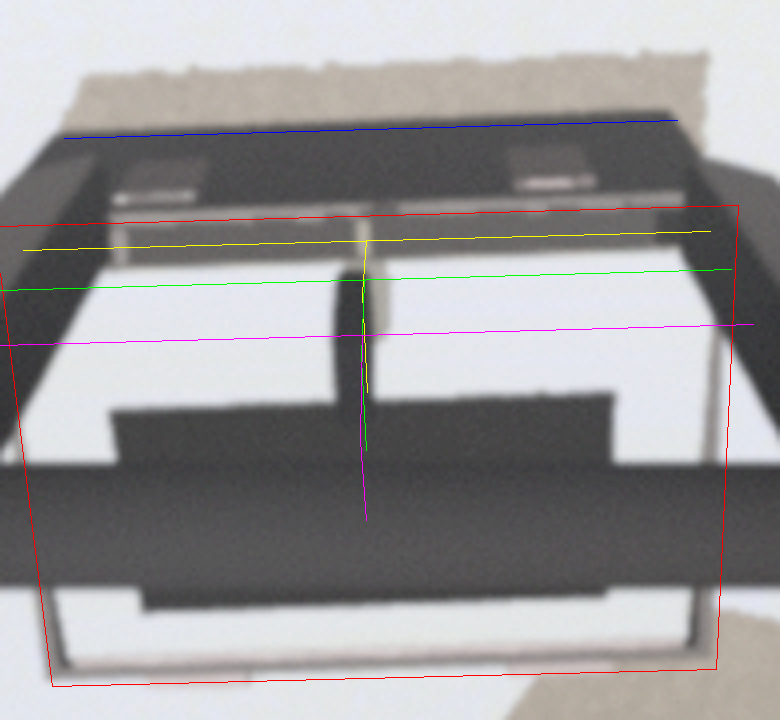

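The overlay puts the case about 4 mm nearer the robot than I had it, at roughly (0.542, 0.0055, yaw 0.121), with the flap ajar by about 0.13 rad. Next I open the flap by its fin.

```bash
cat >> h.py <<'E'
CX,CY,CW=.542,.0055,.121
def case(x,y,z): c,s=np.cos(CW),np.sin(CW);return np.array([CX+c*x-s*y,CY+s*x+c*y,z])
def gp(p): return np.array(p)+[0,0,.18]   # TCP for grasp point, tool down
QC=down(np.pi/2+CW)
def fin(th,dz=0): return case(.0755-.135*np.cos(th)+.022*np.sin(th),0,.078+.135*np.sin(th)+.022*np.cos(th)+dz)
E
python3 - <<'E'
from h import *
for u,v in((209,187),(287,188),(284,258)): print(ray("pics/w2.png",u,v,.061).round(4))
robot.set_gripper(.045,25)
robot.goto(gp(fin(.13,.12)),QC)
print(robot.move_l(gp(fin(.13,.002)),.12,threshold=8), robot.get_tool_pos()-gp(fin(.13)))
robot.set_gripper(0,25); print("width",robot.get_width(),robot.get_grasp_force())
if robot.get_width()>.005:
    for th in np.arange(.22,1.96,.12):
        robot.move_l(gp(fin(th)),.15)
    print(robot.get_wrist_force(),robot.get_width(),th)
snap("top","pics/t1.png"); print(robot.get_t())
E
```

```text
[ 0.431  -0.3331  0.061 ]
[ 0.4239 -0.2416  0.061 ]
[ 0.5141 -0.2401  0.061 ]
False [ 0.00044598 -0.00021804  0.00279513]
width 0.009668926820657224 24.998477697372437
[ 3.96213974 -1.97177705  3.26882003] 0.0075865602552258 1.8999999999999995
10.3917
```

View pics/t1.png

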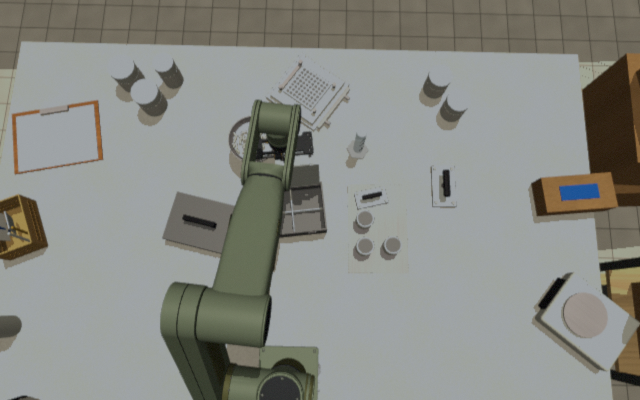

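The flap is open, standing by the gripper at about (300,175), and the empty bays are visible at (303,210). Nothing else has shifted. Next the jars, the first into hinge-side bay 3.

```bash
cat >> h.py <<'E'
def jar(p,bay,op=.08):
    p=np.array(p)
    robot.set_gripper(op,25)
    robot.goto(gp([p[0],p[1],.2]),QC)
    if robot.move_l(gp([p[0],p[1],.05]),.15,threshold=10): print("contact",robot.get_tool_pos()); return False
    robot.set_gripper(.03,25); w=robot.get_width(); print("w",w)
    if not .05<w<.065: return False
    robot.move_l(gp([p[0],p[1],.25]),.2)
    b=case(bay[0],bay[1],0)
    robot.move_l(gp([b[0],b[1],.25]),.25,orientation=QC)
    robot.move_l(gp([b[0],b[1],.075]),.2)
    c=robot.move_l(gp([b[0],b[1],.051]),.04,threshold=5)
    print("touch",c,robot.get_tool_pos()-gp([b[0],b[1],.054]),robot.get_wrist_force().round(1))
    robot.set_gripper(.078); robot.move_l(gp([b[0],b[1],.22]),.2)
    return True
E
python3 - <<'E'
from h import *
robot.set_gripper(.04)
robot.move_l(robot.get_tool_pos()+[0,0,.06],.15)
robot.goto(gp([.45,-.1,.3]),QC)
print(jar([.516,-.240],(.0395,-.0535)))
snap("top","pics/t2.png");snap("wrist","pics/w3.png");print(robot.get_t())
a=cv2.imread("pics/t2.png")[160:290,150:430];b=cv2.imread("pics/w3.png")
cv2.imwrite("pics/m2.png",np.vstack([cv2.resize(a,(640,297)),cv2.resize(b,(480,300))[:, :].copy() if 0 else cv2.copyMakeBorder(cv2.resize(b,(480,300)),0,0,0,160,0)]))
E
```

```text
w 0.05924868841343183
touch True [1.82934207e-04 9.09181867e-05 1.15751646e-03] [1.2 0.6 2.1]
True
21.0667
```

View pics/m2.png

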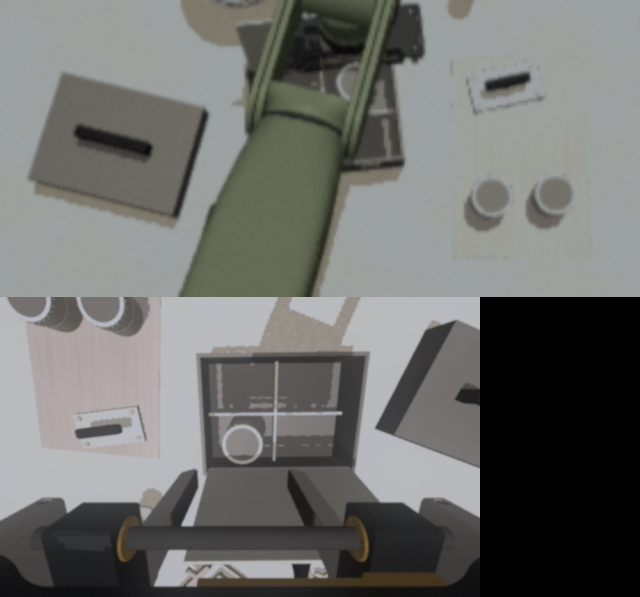

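Jar 1 stands in bay 3 (wrist view, about (241,443)), and the other two jars haven't moved. I'll place both.

Run:
```python
from h import *
robot.goto(gp([.47,-.15,.3]),QC)
ok=jar([.432,-.332],(-.0395,-.0535)); print(ok)
if ok:
    robot.goto(gp([.45,-.12,.3]),QC)
    ok=jar([.4255,-.2407],(-.0395,.0535)); print(ok)
robot.goto([.52,-.07,.44],QC)
snap("wrist","pics/w4.png");print(robot.get_t())
cv2.imwrite("pics/w4c.png",cv2.convertScaleAbs(cv2.resize(cv2.imread("pics/w4.png"),(800,500)),alpha=1.4))
```

```text
w 0.0592869590375506
touch True [1.33698557e-04 4.95633240e-05 1.13548066e-03] [ 0.7 -0.   2. ]
True
w 0.059729822191022866
touch True [1.10026121e-04 5.78025035e-05 1.00498783e-03] [ 1.1 -0.2  0.6]
True
39.2583
```

View pics/w4c.png

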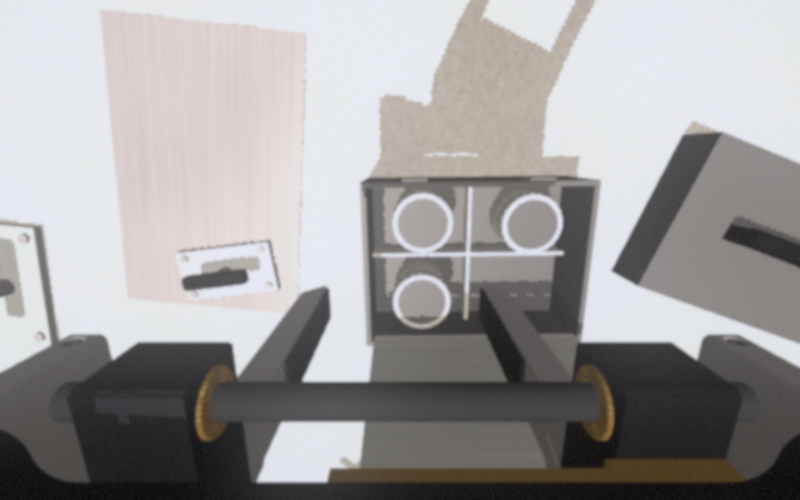

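All three jars are in their bays: the caps are at (422,222), (532,223) and (421,300). The rim corners are at about (362,182), (600,182) and (368,342). The press plate corners are at (178,252), (270,239), (280,291) and (191,301). Now I'll compute the positions from these and shut the flap.

Run:
```python
from h import *
f="pics/w4.png"; g=lambda x,y,z:ray(f,x*.8,y*.8,z).round(4)[:2]
def inv(p): c,s=np.cos(CW),np.sin(CW);d=np.array(p)-[CX,CY];return np.array([c*d[0]+s*d[1],-s*d[0]+c*d[1]]).round(4)
for p in((362,182),(600,182),(368,342),(582,336)): print("rim",g(*p,.078),inv(g(*p,.078)))
for p in((468,254),): print("cross",inv(g(*p,.027)))
P=[g(*p,.009) for p in((178,252),(270,239),(280,291),(191,301))];print("press",P,np.mean(P,0),"handle",g(182,283,.043),g(248,275,.043))
# shut flap
robot.set_gripper(.04)
robot.goto(gp(fin(1.9,.08)),QC)
print(robot.move_l(gp(fin(1.9)),.12,threshold=8))
robot.set_gripper(0,25);print("w",robot.get_width())
for th in np.arange(1.78,-.01,-.12): robot.move_l(gp(fin(th)),.15)
robot.move_l(gp(fin(0,-.002)),.05,threshold=15)
print(robot.get_wrist_force().round(1),robot.get_tool_pos()-gp(fin(0)))
robot.set_gripper(.045);robot.move_l(gp(fin(0,.1)),.15)
robot.goto([.43,.02,.42],down(-np.pi/2+CW))
snap("wrist","pics/w5.png");snap("scene","pics/s5.png");print(robot.get_t())
a=cv2.imread("pics/w5.png");b=cv2.imread("pics/s5.png")[100:280,160:480]
cv2.imwrite("pics/m5.png",cv2.convertScaleAbs(np.vstack([cv2.resize(a,(480,300)),cv2.resize(b,(480,270))]),alpha=1.3))
```

```text
rim [ 0.4746 -0.1133] [-0.0812 -0.1098]
rim [0.4486 0.1025] [-0.081   0.1076]
rim [ 0.6349 -0.0926] [ 0.0804 -0.1086]
rim [0.6022 0.1239] [0.0741 0.1103]
cross [ 0.0009 -0.0008]
press [array([ 0.5849, -0.3235]), array([ 0.5568, -0.2188]), array([ 0.6189, -0.2053]), array([ 0.6443, -0.3103])] [ 0.601225 -0.264475] handle [ 0.6079 -0.3002] [ 0.5902 -0.2295]
False
w 0.009191219149331409
[-0.5 -1.1  3.7] [ 0.00218088 -0.00077454  0.00228876]
50.725
```

View pics/m5.png

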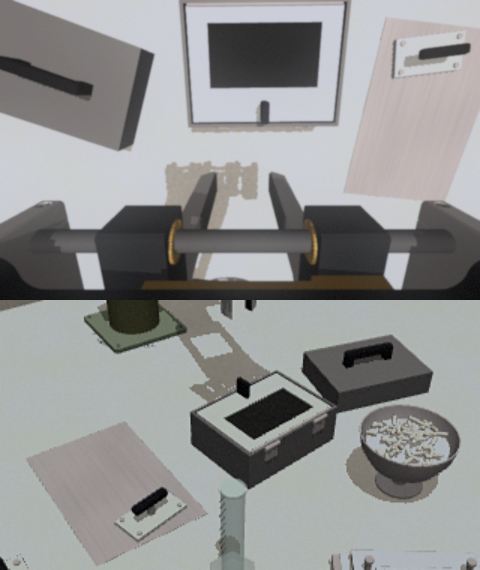

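The flap looks shut and level (rim at (180–350, 0–130) in the upper half), and the press lies undisturbed on the mat at about (430,53). I'll push once on the fin top to be sure, then move the pressing plate.

Run:
```python
from h import *
q=down(np.pi/2+CW-np.pi)
robot.set_gripper(0)
t=fin(0); t[2]=.112+.019-.18*0
robot.goto(gp(t+[0,0,.04]),q)
print("push",robot.move_l(gp(t-[0,0,.006]),.04,threshold=14),robot.get_tool_pos()[2]-.18-.019,robot.get_wrist_force().round(1))
robot.move_l(gp(t+[0,0,.12]),.2)
p=np.array([.600,-.265,.038]);Q=down(.25)
robot.set_gripper(.05,25)
robot.goto(gp(p+[0,0,.15]),Q)
print("contact",robot.move_l(gp(p),.12,threshold=8),robot.get_tool_pos()[2]-.18)
robot.set_gripper(0,25);print("w",robot.get_width())
if robot.get_width()>.012:
    robot.move_l(gp(p+[0,0,.18]),.2)
    b=case(.013,0,.115);Q2=down(CW)
    robot.move_l(gp(b+[0,0,.1]),.2,orientation=Q2)
    robot.move_l(gp(b+[0,0,.012]),.15)
    print("touch",robot.move_l(gp(b-[0,0,.004]),.03,threshold=4),robot.get_tool_pos()-gp(b),robot.get_wrist_force().round(1))
    robot.set_gripper(.04);robot.move_l(gp(b+[0,0,.14]),.2)
robot.goto([.42,.2,.46],down(-np.pi/2+CW))
snap("wrist","pics/w6.png");print(robot.get_t())
cv2.imwrite("pics/w6c.png",cv2.convertScaleAbs(cv2.resize(cv2.imread("pics/w6.png"),(800,500),interpolation=cv2.INTER_CUBIC),alpha=1.4))
```

```text
push True 0.11238547891211177 [-1.4  0.4  5.1]
contact False 0.039167962362119224
w 0.015626843142120032
touch True [ 4.22258615e-04 -2.68055791e-06  8.51943346e-04] [-0.8  0.   3.5]
65.325
```

View pics/w6c.png

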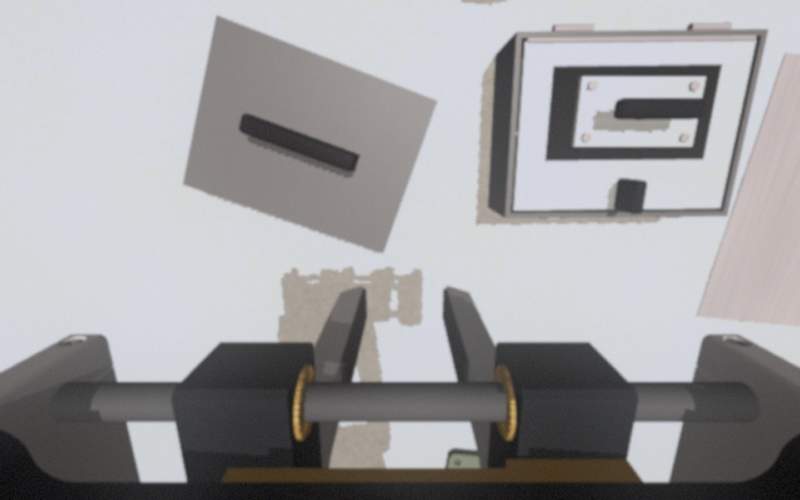

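The press lies flat on the rubber sheet, with its plate at about (575–710, 76–148). The cover's top corners are at (219,17), (436,100), (383,252) and (184,185). I compute the positions from these.

Run:
```python
from h import *
f="pics/w6.png"; g=lambda x,y,z:ray(f,x*.8,y*.8,z)[:2]
def fit(px,mod,z):
    P=np.array([g(*p,z) for p in px]);m=np.array(mod,float)
    from scipy.optimize import least_squares
    def r(v): c,s=np.cos(v[2]),np.sin(v[2]);return (m@np.array([[c,s],[-s,c]])+v[:2]-P).ravel()
    s=least_squares(r,[*P.mean(0),0]);return s.x.round(4),(s.fun.reshape(-1,2)*1e3).round(1).tolist()
B=lambda a,b:[(a,b),(a,-b),(-a,-b),(-a,b)]
print("cover",fit([(219,17),(436,100),(383,252),(184,185)],B(.0825,.11),.052))
print("handle",fit([(245,114),(361,155)],[(.009,.055),(.009,-.055)],.086))
print("handle2",fit([(240,128),(356,167)],[(-.009,.055),(-.009,-.055)],.078))
print("case",fit([(517,33),(768,31),(727,215),(505,215)],B(.0825,.11),.078))
print("press",fit([(587,76),(707,77),(698,148),(575,148)],B(.03,.055),.086))
```

```text
cover (array([ 0.493 ,  0.3072, -0.2199]), [[1.1, 2.2], [-0.1, -1.7], [-1.0, -1.0], [0.1, 0.6]])
handle (array([ 0.4921,  0.3038, -0.2116]), [[0.0, 0.1], [-0.0, -0.1]])
handle2 (array([ 0.4975,  0.3063, -0.1992]), [[-0.3, -1.4], [0.3, 1.4]])
case (array([0.5427, 0.003 , 0.1259]), [[1.8, -0.0], [1.3, 0.0], [-1.0, 0.3], [-2.1, -0.3]])
press (array([ 5.565e-01, -4.000e-04,  1.210e-01]), [[-1.0, 1.4], [0.3, -2.3], [0.1, 2.4], [0.6, -1.6]])
```

Run:
```python
from h import *
p=np.array([.493,.3065,.078]);Q=down(-.215)
robot.set_gripper(.05,45)
robot.goto(gp(p+[0,0,.12]),Q)
print("contact",robot.move_l(gp(p),.12,threshold=8),robot.get_tool_pos()[2]-.18)
robot.set_gripper(0,45);print("w",robot.get_width())
if robot.get_width()>.014:
    z0=robot.get_tool_pos()[2]-.18
    robot.move_l(gp(p+[0,0,.16]),.15); print("w",robot.get_width())
    b=np.array([.5415,.0045,z0+.078]);Q2=down(.122)
    robot.move_l(gp(b+[0,0,.082]),.15,orientation=Q2)
    robot.move_l(gp(b+[0,0,.012]),.1)
    print("touch",robot.move_l(gp(b-[0,0,.004]),.02,threshold=5),robot.get_tool_pos()-gp(b),robot.get_wrist_force().round(1))
    robot.wait(.3);robot.set_gripper(.05);robot.move_l(gp(b+[0,0,.12]),.15)
    robot.goto([.41,.03,.46],down(-np.pi/2+CW))
    snap("wrist","pics/w7.png");snap("top","pics/t7.png")
    robot.goto([.41,.03,.46],down(np.pi/2+CW)); 
    a=cv2.imread("pics/w7.png")[:240,150:550];cv2.imwrite("pics/w7c.png",cv2.convertScaleAbs(cv2.resize(a,(800,480),interpolation=cv2.INTER_CUBIC),alpha=1.5))
print(robot.get_t())
```

```text
contact False 0.07898849313153083
w 0.017854784044191066
w 0.01791215466196885
touch True [ 2.77054869e-05 -4.03401970e-06 -4.16059615e-05] [ 0.8 -0.4  5. ]
79.4667
```

View pics/w7c.png

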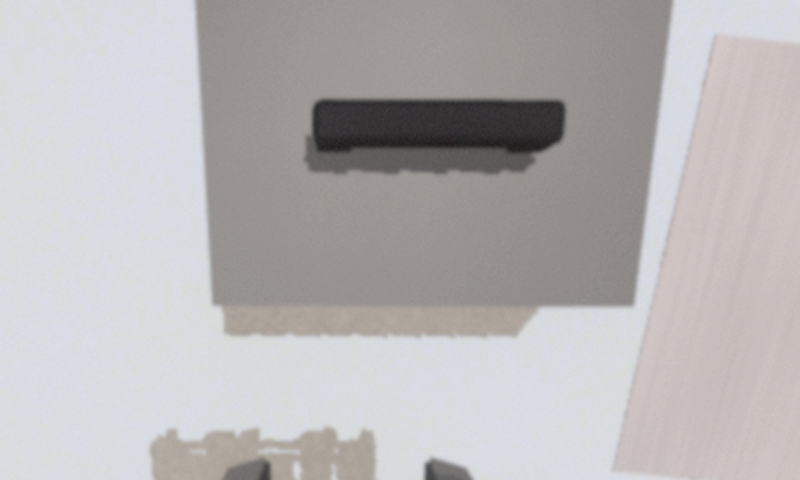

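The cover is seated on the rim, at exactly the expected height. To check that it is flush I take tilted wrist views of the front and side seams and join them in one picture.

Run:
```python
from h import *
def tilt(yaw,a): # tilt about tool y so tool z leans toward the camera side
    return (R.from_quat(down(yaw))*R.from_rotvec([0,a,0])).as_quat()
def cand(c,yaws):
    for yaw in yaws:
        for a in(.7,.5):
            for s in(1,-1):
                q=tilt(yaw,s*a);z=R.from_quat(q).as_matrix()[:,2]
                d=np.array([np.cos(yaw+np.pi/2),np.sin(yaw+np.pi/2),0])
                if z@d<0: continue
                for dx in c:
                    if robot.inverse_kinematics(dx,q) is not None: return dx,q
fr=cand([[x,.0,z] for z in(.38,.42,.46) for x in(.25,.28,.31)],[-np.pi/2+CW])
sd=cand([[.47,-.33,.36],[.47,-.33,.40],[.47,-.30,.42]],[CW])
print(fr,sd)
```

```text
([0.28, 0.0, 0.38], array([ 0.93765407,  0.05679739,  0.34227045, -0.02073266])) ([0.47, -0.33, 0.36], array([ 0.62285973,  0.70318337,  0.22736155, -0.25668197]))
```

Run:
```python
from h import *
robot.goto([.38,0,.46],down(-np.pi/2+CW))
robot.goto([0.28,0,0.38],[ 0.93765407,  0.05679739,  0.34227045, -0.02073266]); snap("wrist","pics/f.png")
robot.goto([.40,-.25,.46],down(CW))
robot.goto([0.47,-0.33,0.36],[ 0.62285973,  0.70318337,  0.22736155, -0.25668197]); snap("wrist","pics/s.png")
for f in("f","s"):
    p=f"pics/{f}.png";T=np.load(f"pics/{f}.npz")["T"];print("cam",(-T[:3,:3].T@T[:3,3]).round(3),T[2,:3].round(2))
    for c in((-.0825,-.11,.078),(-.0825,.11,.078),(.0825,-.11,.078)): print(proj(p,case(*c)).round())
print(robot.get_t())
a=[cv2.convertScaleAbs(cv2.imread(f"pics/{f}.png")[:,:],alpha=1.5) for f in"fs"]
cv2.imwrite("pics/fs.png",np.vstack([cv2.resize(x[:300],(640,300)) for x in a]))
```

```text
cam [0.352 0.008 0.415] [ 0.42  0.05 -0.91]
[437. 241.]
[252. 241.]
[418. 130.]
cam [ 0.463 -0.259  0.394] [-0.05  0.42 -0.91]
[348. 204.]
[343.  70.]
[488. 204.]
84.7833
```

View pics/fs.png

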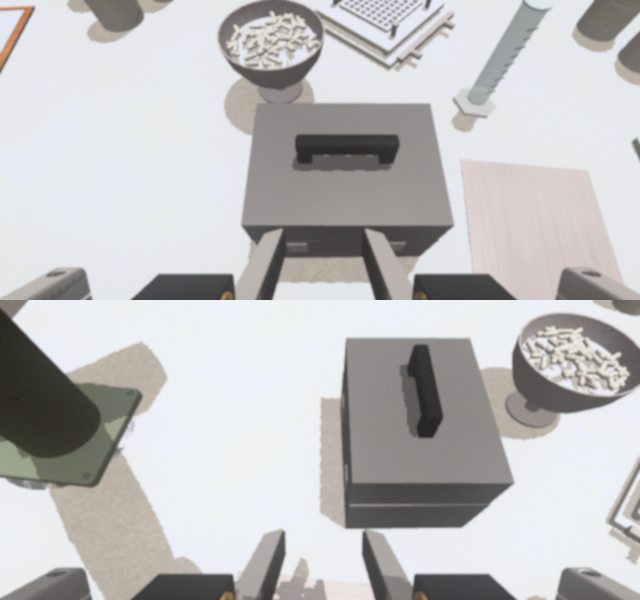

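The upper half (front) shows the cover on the case, with the seam at about row 241. The lower half (−y side) shows the seam at about row 504, looking level and flush. I enlarge the four seam corners for a last check.

Run:
```python
import cv2,numpy as np
def c(f,u,v): return cv2.convertScaleAbs(cv2.resize(cv2.imread(f"pics/{f}.png")[v-18:v+19,u-25:u+25],(400,296),interpolation=cv2.INTER_CUBIC),alpha=2.6)
m=np.vstack([np.hstack([c("f",252,241),c("f",437,241)]),np.hstack([c("s",348,204),c("s",488,204)])])
cv2.imwrite("pics/seam.png",m)
```

View pics/seam.png

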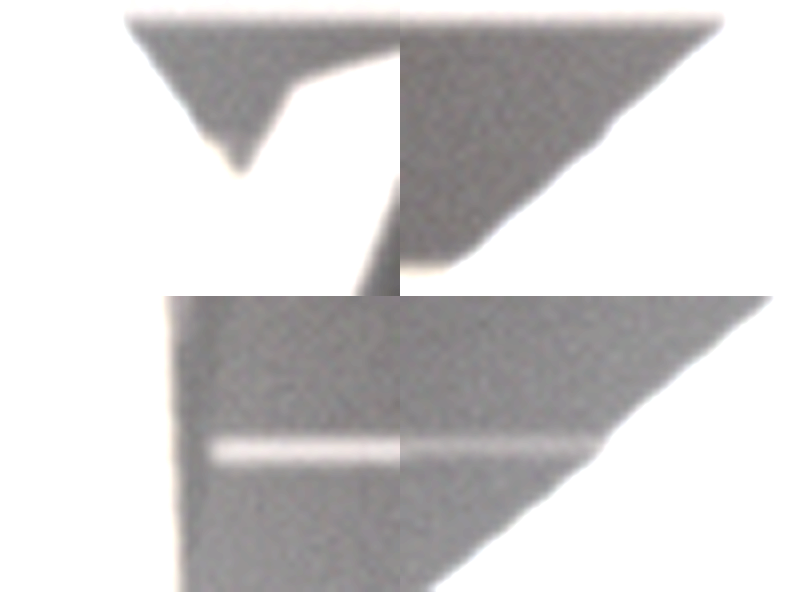

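The −y side shows a light strip of case rim beside the cover, wider at the left corner ((212–400, 450)) than at the right. So the cover sits a few mm towards +y. I measure the strip and correct the position.

Run:
```python
from h import *
g=cv2.cvtColor(cv2.imread("pics/s.png"),cv2.COLOR_BGR2GRAY).astype(float)
for u in(354,375,400,425,450,468):
    print(u,g[198:212,u-1:u+2].mean(1).round().astype(int).tolist())
for y in(-.11,-.105): print(y,proj("pics/s.png",case(-.07,y,.078)),proj("pics/s.png",case(.06,y,.078)))
print(proj("pics/s.png",case(-.0825,-.11,0)))
```

```text
354 [55, 56, 55, 56, 58, 68, 85, 90, 79, 65, 57, 56, 56, 56]
375 [51, 51, 52, 52, 54, 66, 83, 87, 75, 59, 54, 53, 53, 53]
400 [49, 49, 49, 49, 52, 62, 78, 81, 68, 55, 50, 48, 50, 50]
425 [49, 50, 50, 48, 50, 58, 69, 70, 61, 53, 51, 50, 51, 51]
450 [51, 51, 51, 51, 53, 59, 68, 66, 58, 53, 52, 50, 53, 52]
468 [53, 52, 53, 54, 54, 61, 68, 66, 59, 54, 54, 55, 55, 54]
-0.11 [358.45478465 204.41286717] [468.98640625 204.33387559]
-0.105 [358.24231022 200.5688073 ] [468.10506426 200.48796709]
[343.77483179 227.18747671]
```

The strip integrates to about 3 mm at the −x end and 1 mm at the +x end. I regrip the cover, lift it slightly, shift it 2.5 mm towards −y, turn it by +0.009 rad, set it down, and measure the strip again.

Run:
```python
from h import *
b=np.array([.5415,.0045,.157])
robot.goto([.40,-.25,.46],down(CW))
robot.set_gripper(.05,45)
robot.goto(gp(b+[0,0,.12]),down(.122))
print("contact",robot.move_l(gp(b),.12,threshold=8))
robot.set_gripper(0,45);print("w",robot.get_width())
z=robot.get_tool_pos()[2]-.18
n=np.array([.5415+.0003,.0045-.0025,z])
robot.move_l(gp([b[0],b[1],z+.012]),.05)
robot.move_l(gp(n+[0,0,.012]),.03,orientation=down(.131))
print("touch",robot.move_l(gp(n-[0,0,.004]),.02,threshold=5),robot.get_tool_pos()[2]-.18-z)
robot.wait(.3);robot.set_gripper(.05);robot.move_l(gp(n+[0,0,.12]),.15)
robot.goto([.40,-.25,.46],down(CW))
robot.goto([0.47,-0.33,0.36],[ 0.62285973,  0.70318337,  0.22736155, -0.25668197]); snap("wrist","pics/s2.png")
g=cv2.cvtColor(cv2.imread("pics/s2.png"),cv2.COLOR_BGR2GRAY).astype(float)
for u in(354,375,400,425,450,468):
    print(u,g[198:212,u-1:u+2].mean(1).round().astype(int).tolist())
print(robot.get_t())
```

```text
contact False
w 0.017672072190868506
touch True -4.427582129651331e-06
354 [55, 54, 56, 55, 55, 55, 55, 55, 55, 55, 56, 56, 57, 56]
375 [51, 50, 52, 51, 51, 52, 52, 52, 52, 53, 52, 52, 53, 53]
400 [50, 50, 49, 49, 50, 49, 48, 49, 49, 50, 50, 50, 52, 51]
425 [49, 50, 49, 50, 49, 49, 50, 49, 49, 49, 51, 52, 52, 51]
450 [51, 51, 50, 51, 51, 52, 52, 51, 50, 50, 52, 53, 52, 53]
468 [54, 52, 54, 54, 54, 53, 54, 53, 55, 55, 55, 55, 55, 56]
93.3583
```

Run:
```python
from h import *
print(robot.finish_job(),robot.get_t())
```

```text
the job is handed in; nothing more can be done
the job is handed in; nothing more can be done
```

I handed the job in after about 93 s of robot time; no verdict came back. The three jars are in bays 1, 2 and 3, the flap is shut, the small press is flat on it, and the cover is on the rim, nudged 2.5 mm to sit flush.

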